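# Present a notched busbar cover over the light pad

### The job

Find the clear plastic busbar cover that has a small notch cut in one corner, draw it out of its stand, and hold it in the air over the middle of the light pad, its centre about 20 cm above the table: label face up, leaning back about 45 degrees like a book on a lectern (flatter is fine too), long side level and along the pad's long side, frosted (notched) end over the pad's button end. Hold it by its clear end so that the frosted end stays uncovered, leave the uncut spare cover and everything else where it stands, and finish while still holding the cover there. The notch marks the frosted end, and it tells the label face too: with the notch in a top corner and the label facing you, the notch is at your upper left.

Things in the scene. Friction and masses are not known exactly. Their poses are not given: they have to be found in the camera images.
- cover: the cover to present: clear plate 140 x 8 x 70 mm, 80 g, on edge in a stand, bottom 18 mm in the slot. Origin: middle of lower long edge. x along the length to the frosted end (frosted x = 20 to 70 mm, rest clear); y out of the label face (pale blank patch on the frosted part of the +y face); z to the other long edge (70 mm). Notch: 16 x 16 mm square cut at corner x = 70, z = 70 mm
- cover_mid (a point): middle of the notched cover (its x = 0, y = 0, z = 35 mm); axes as the cover's
- cover_end (a point): middle of the notched cover's frosted end edge (its x = 70, y = 0, z = 35 mm)
- stand: fixed grey plastic stand of the notched cover, 110 (x) x 60 (y) x 30 mm high, with a slot along x, open at both ends, 9.7 mm wide, floor 12 mm above the table. Origin: centre of the underside.
- stand2: fixed, identical stand, holding the spare cover
- spare: spare clear cover of the same size, 140 x 8 x 70 mm, all four corners square, no frosted end; leave it alone. Origin: middle of its lower edge.
- pad: fixed flat inspection light pad, white top, 140 (x) by 200 (y) mm, 16 mm high. Origin: centre of the underside. y is its long side, x points away from the robot within about 20 degrees. A round black button, 26 mm across, 8 mm high, stands on its -y end (robot's right), 83 mm from the centre; it need not be pressed.
- heatsink: bystander: loose finned aluminium heat sink 60 x 50 x 36 mm
- terminals: bystander: loose row of four grey terminal blocks 50 x 42 x 42 mm
- jar: bystander: small jar, 54 mm across, 65 mm high
- driver: bystander: screwdriver lying down
- rail_piece: bystander: steel mounting rail offcut 120 x 37 x 8 mm
- cup: bystander: black plastic cup, 60 mm across, 50 mm high

How it is judged (in metres and radians):
On the way:
1. the notched cover is lifted clear of its stand, in the fingers (z of cover in the frame of stand above 0.035 m and contact force between the fingers and cover above 1 N), for 0.2 s.
At the end, for the whole second after the job is handed in: Cover held still by the fingers alone, on its clear part (grasp centre below cover x = 9 mm); middle 130-280 mm above table, within 45 mm of pad's middle along each pad axis; label within 60 deg of straight up; long axis within 20 deg of pad's, frosted end to button end (angle between cover's own y axis and vertical below 1.05 rad and height (world z) of cover_mid between 0.13 and 0.28 m and x of cover_mid in the frame of pad between -0.045 and 0.045 m and y of cover_mid in the frame of pad between -0.045 and 0.045 m and angle between the x axis of cover and the y axis of pad, either way round below 0.35 rad and y of cover_end in the frame of pad below -0.02 m and x of the grasp point in the frame of cover below 0.009 m and contact force between the fingers and cover above 1 N and contact force between cover and pad below 0.1 N and contact force between cover and stand below 0.1 N and contact force between cover and stand2 below 0.1 N and linear speed of cover below 0.03 m/s and angular speed of cover below 0.2 rad/s); the arm keeps its last pose, push and grip.
It fails at once if the spare cover is moved more than 20 mm (distance of spare from where it was at the start of the episode above 0.02 m).
It fails at once if another bystander is moved more than 20 mm (distance of any of heatsink, terminals, jar, driver, rail_piece, cup from where it was at the start of the episode above 0.02 m).
It also fails if it takes over 35 s, if anything falls off the work surface, if the arm or the gripper's body presses on something with over 40 N, if the wrist force passes 120 N, or if a joint passes its speed limit or range.

### The arm

A 6-joint arm with a two-finger parallel gripper is mounted at the origin on the work surface. World frame = base frame: x ahead of the robot, y to its left, z up, the work surface at z = 0. Lengths are in m, angles in degrees, forces in N, time in s.
With the tool pointing down it reaches from about 0.35 to 0.95 m from the base axis. Payload 17.4 kg.
Tool frame: the origin (TCP) lies between the finger pads; the fingertips stand 8 mm ahead of it and the grasp point (between the pads) lies 11 mm behind it; x points along the fingers, z is the direction in which the jaws open and shut, and the axes are right-handed (so a half turn about x gives the same grasp; the last joint's range is limited). The gripper opens to 93 mm and grips with 3 to 60 N. Pads are 15 mm wide; open, the fingers measure 128 mm over their backs; the gripper's body (75 mm by 188 mm) begins 65 mm behind the grasp point.
Start: joints at [74.611, 6.646, 82.598, -0, 90.757, -2.166], TCP at [0.154, 0.657, 0.227] pointing down, gripper open.
Joint ranges: [-162.19, 162.19], [-47.58, 125.68], [4.15, 143.07], [-65.23, 245.23], [0.69, 171.88], [-170.13, 170.13]. Speed limits (degrees/s): [108.29, 108.29, 127.2, 180, 180, 180].

### API

Orientations are given as a 3x3 rotation matrix whose columns are the frame's x, y, z axes.
In Python, from station import get_obs, get_image, hand_in gives the robot as it stands. The module is installed in compiled form; this text tells all that it offers.
- The arm moves only by the tool servo_tool, never from a script. Its argument "plan" is one flat list of numbers, 7 for each row, row after row: the shift along the world's x, y, z in m, then the turn, a rotation vector about the world's x, y, z in rad, then the opening, from 0 (shut) to 1 (fully open). In form: [dx, dy, dz, ax, ay, az, gripper, dx, dy, dz, ax, ay, az, gripper, ...]. A call has 1 to 20 rows; each row is the pose to reach, as a shift and turn from the pose commanded when the call began; what a row does not reach only later rows make up. A row lasts 1/12 s, in which the tool goes at most 41.7 mm and 7.16 degrees, less where a joint would pass 70% of its speed; a pose out of reach is approached as far as the arm can. A call with a gripper value outside its range is refused whole. The fingers move at their own pace and stop on an object; "grip_force" is the grip in N (left out, the last holds). Time passes only in rows, so rows that repeat a pose let the fingers close. It gives the time, the measured TCP pose, the force and the opening at its end, in the units of the state.
- get_obs(): the state, without advancing time (a new reading comes with each control period).
- get_image(name): name is "scene" or "top" or "wrist"; returns a dict with "color" (480x640x3 uint8, red, green, blue), "fx", "fy", "cx", "cy" (pixels), "dist_coeffs" ([k1, k2, p1, p2, k3] as OpenCV has them; the pictures are not rectified), "R" (3x3) and "t" (3): a world point X has camera coordinates R X + t. Camera axes: x right, y down, z forward; pixel columns grow to the right and rows downward; lengths in m; the calibration is good to about 2 mm. A picture is of the moment at which its call begins. There is no depth.
- hand_in(): hands the job in, once; it reports no verdict.
The state is a dict: "time_s": time; "qpos": joint angles; "joint_vel": joint speeds; "joint_efforts": joint torques, N m; "position": TCP position; "tcp_rot": TCP orientation; "ft_force": force on the tool from outside, world axes, zero at the start; "moment": the same for the moment, N m; "width": finger opening in m.
Only numpy, scipy, OpenCV 4.12 (cv2) and the standard library are available. Lean on these libraries where they do the work, as an engineer would, in place of code of your own. Each camera call takes 0.05 s, during which the arm holds its last target.

## Working session

There is one attempt and no reset: what is moved stays moved. The work goes in short steps, Python scripts to look and compute and a tool call to move; the robot and the scene stay as the last step left them, time stands still between calls to the robot, and variables do not carry over. Pictures are saved under pics/ and viewed, and the job is handed in when it is done.

Besides the shell and the picture viewer there is one more tool, called after "Emit:" as name(argument=value, ...) on one line, values as JSON. servo_tool: Moves the arm, as the interface text tells. Its arguments: {"type":"object","properties":{"plan":{"type":"array","items":{"type":"number"}},"grip_force":{"type":"number"}},"required":["plan"]}

```bash
mkdir -p pics
python3 - <<'E'
from station import *
import cv2,numpy as np
o=get_obs();print({k:np.round(v,3).tolist() for k,v in o.items()})
for n in ["scene","top","wrist"]:
    d=get_image(n);cv2.imwrite(f"pics/{n}0.png",d["color"][:,:,::-1])
    print(n,d["fx"],d["fy"],d["cx"],d["cy"],d["dist_coeffs"],np.round(d["R"],3).tolist(),np.round(d["t"],3))
E
```

```text
{'time_s': 0.0, 'qpos': [74.609, 6.672, 82.633, -0.001, 90.758, -2.167], 'joint_vel': [0.005, 0.027, -0.037, 0.134, -0.04, -0.009], 'joint_efforts': [-0.001, -72.128, -62.262, 0.078, 0.024, -0.0], 'position': [0.154, 0.657, 0.226], 'tcp_rot': [[-0.0, -0.973, 0.229], [-0.001, 0.229, 0.973], [-1.0, 0.0, -0.001]], 'ft_force': [0.336, -0.013, -0.083], 'moment': [0.038, 0.058, -0.026], 'width': 0.093}
scene 591.8832428812236 591.8832428812236 308.39474870676185 238.11823333993854 [-0.19563843  0.          0.          0.          0.        ] [[0.101, 0.995, -0.001], [0.755, -0.077, -0.651], [-0.647, 0.065, -0.759]] [-0.071 -0.407  1.47 ]
top 442.8698437246756 442.8698437246756 318.6540996261833 236.71445517883447 [-0.08772511  0.          0.          0.          0.        ] [[-0.16, -0.987, -0.0], [-0.963, 0.156, -0.219], [0.216, -0.035, -0.976]] [0.104 0.572 0.756]
wrist 395.51668945949956 395.51668945949956 325.78025268029893 241.63264548180882 [-0.07149408  0.          0.          0.          0.        ] [[0.228, 0.974, -0.001], [0.944, -0.221, 0.243], [0.237, -0.057, -0.97]] [-0.673 -0.029  0.389]
```

View pics/scene0.png

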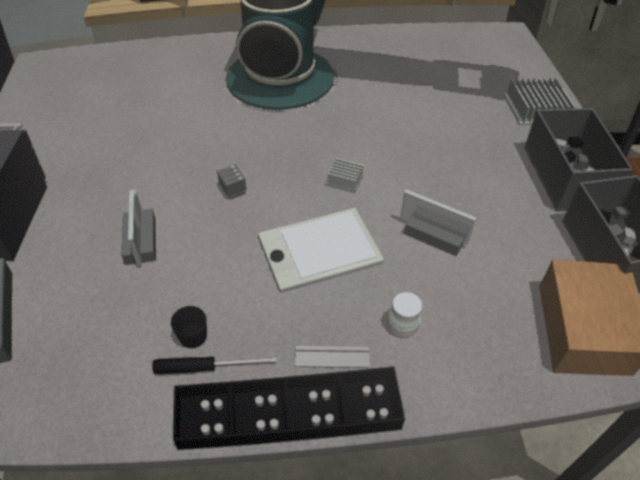

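View pics/top0.png

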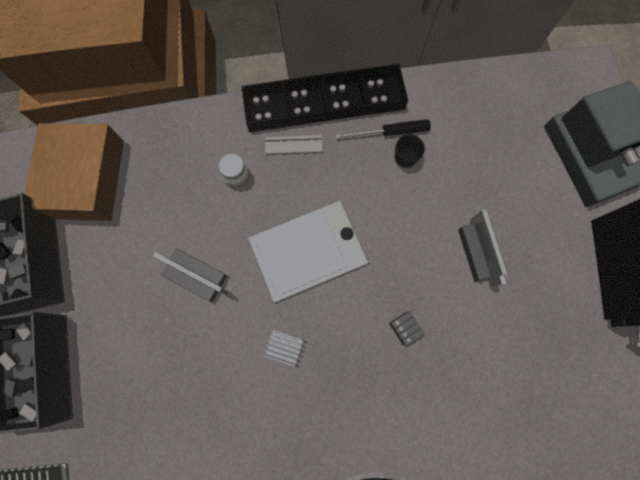

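View pics/wrist0.png

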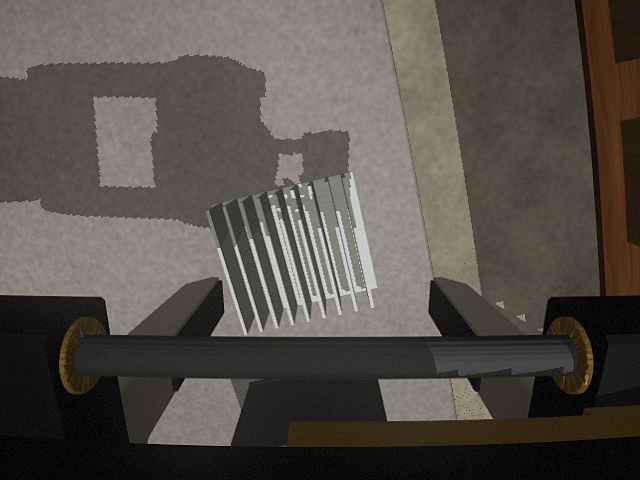

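Both covers show: one at +y (scene 437,218), one at −y (scene 136,230). I'll enlarge them.

Run:
```python
import cv2,numpy as np
s=cv2.imread("pics/scene0.png");t=cv2.imread("pics/top0.png")
def c(im,x,y,w=100,h=75):
    return cv2.resize(im[y:y+h,x:x+w],None,fx=4,fy=4,interpolation=cv2.INTER_CUBIC)
a=np.vstack([np.hstack([c(s,385,175),c(s,90,180)]),np.hstack([c(t,140,235),c(t,435,205,100,85)[:300]])])
a=np.clip(a.astype(float)*1.4,0,255).astype(np.uint8)
cv2.imwrite("pics/crop1.png",a)
```

```text
(no output)
```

View pics/crop1.png

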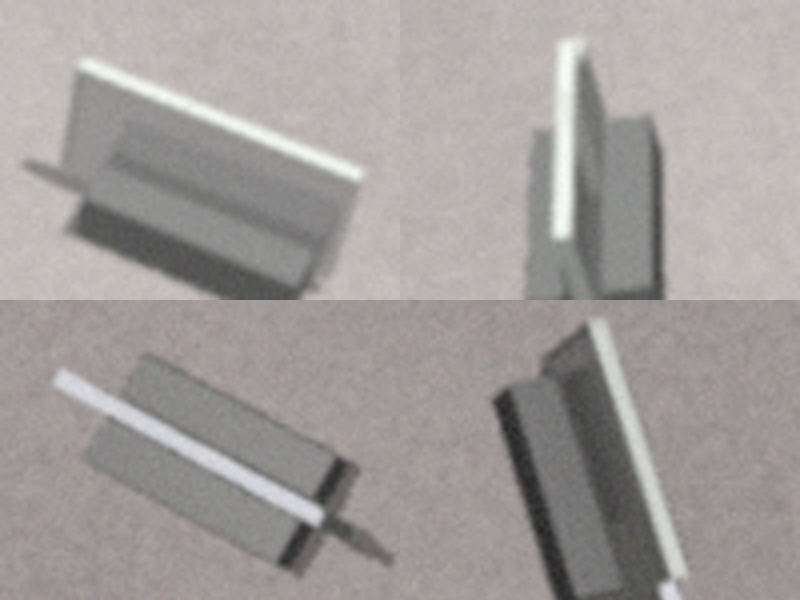

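Run:
```python
import cv2,numpy as np
s=cv2.imread("pics/scene0.png");t=cv2.imread("pics/top0.png")
def c(im,x,y,w=66,h=100):
    return cv2.resize(im[y:y+h,x:x+w],None,fx=6,fy=6,interpolation=cv2.INTER_CUBIC)
a=np.hstack([c(s,106,180),c(t,450,200)])
a=np.clip(a.astype(float)*1.6-20,0,255).astype(np.uint8)
cv2.imwrite("pics/crop2.png",a)
```

```text
(no output)
```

View pics/crop2.png

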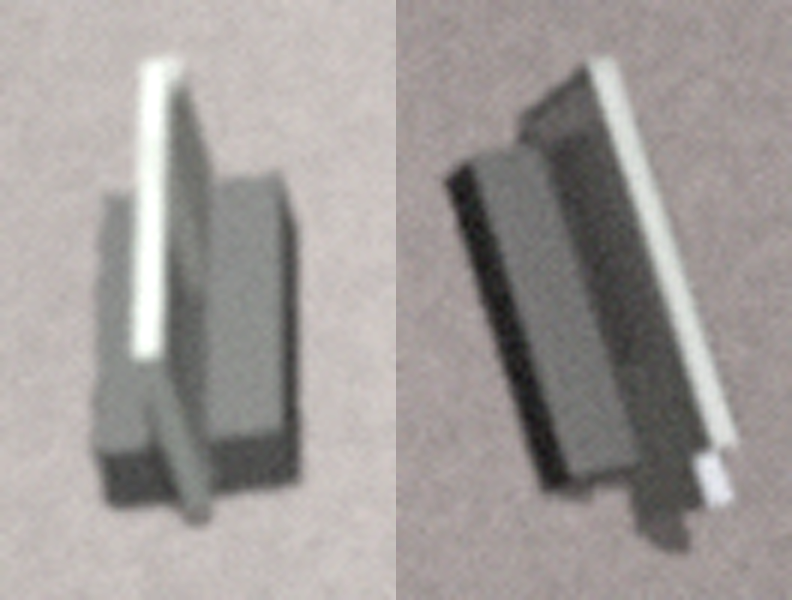

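The −y cover has the notch: in the top view its upper edge stops at about (504,274), with the notch floor beyond. The notch is at the end nearest the robot, so the label faces about world −y. Next I locate the cover and pad.

```bash
cat > h.py <<'E'
from station import *
import cv2,numpy as np
def ray(d,p,z):
    K=np.array([[d["fx"],0,d["cx"]],[0,d["fy"],d["cy"]],[0,0,1.]])
    u=cv2.undistortPoints(np.array([[p]],float),K,np.array(d["dist_coeffs"],float))[0,0]
    R=np.array(d["R"]);t=np.array(d["t"]);c=-R.T@t;v=R.T@np.array([u[0],u[1],1]);return c+v*(z-c[2])/v[2]
def proj(d,X):
    K=np.array([[d["fx"],0,d["cx"]],[0,d["fy"],d["cy"]],[0,0,1.]])
    return cv2.projectPoints(np.array(X,float).reshape(-1,3),cv2.Rodrigues(np.array(d["R"]))[0],np.array(d["t"],float),K,np.array(d["dist_coeffs"],float))[0][:,0]
E
python3 - <<'E'
from h import *
t=get_image("top");s=get_image("scene")
f=lambda x,y,ox,oy:((x+.5)/6-.5+ox,(y+.5)/6-.5+oy)
A=ray(t,f(602-396,60,450,200),.082);B=ray(t,f(723-396,445,450,200),.082)
N=ray(t,f(723-396,505,450,200),.066)
print("top far,notch",A,B,N,np.linalg.norm(A-B),np.degrees(np.arctan2(*(B-A)[1::-1])))
A2=ray(s,f(148,356,106,180),.082);B2=ray(s,f(160,60,106,180),.082);print("scene",A2,B2)
# pad
for p in [(340,203),(367,263),(274,300),(249,239)]: print("pad",ray(t,p,.016)[:2])
print("btn",ray(t,(347,234),.022))
# pad close crop
im=t["color"][:,:,::-1]
a=cv2.resize(im[190:310,235:385],None,fx=5,fy=5,interpolation=cv2.INTER_CUBIC);cv2.imwrite("pics/pad.png",a)
E
```

```text
top far,notch [ 0.57940017 -0.29988529  0.082     ] [ 0.45640613 -0.3078233   0.082     ] [ 0.43950563 -0.31040922  0.066     ] 0.12324993359129346 -176.30726195782628
scene [ 0.58089368 -0.29918558  0.082     ] [ 0.45729495 -0.30771349  0.082     ]
pad [ 0.65352111 -0.04404938]
pad [ 0.52569833 -0.07504543]
pad [0.48389931 0.11284958]
pad [0.60962957 0.14480088]
btn [ 0.58741328 -0.04616269  0.022     ]
```

View pics/pad.png

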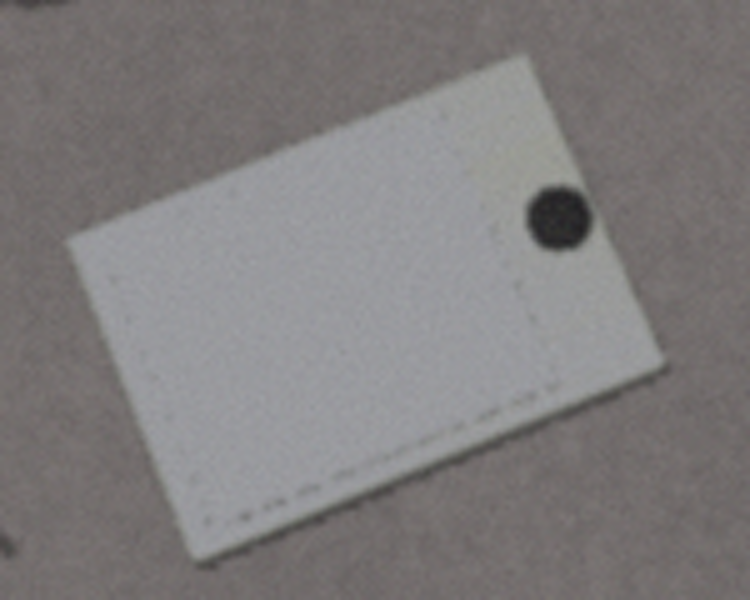

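Top and scene agree to about 1–2 mm. The cover's top edge runs from (0.580,−0.300) to the notch at (0.457,−0.308). The pad centre is (0.568,0.035), with its +x axis 12.8° to the left of world x. I'll swing over there high up.

Emit:
servo_tool(plan=[0.346, -0.357, 0.03, 0, 0, -1.4, 1, 0.346, -0.357, 0.03, 0, 0, -1.4, 1, 0.346, -0.357, 0.03, 0, 0, -1.4, 1, 0.346, -0.357, 0.03, 0, 0, -1.4, 1, 0.346, -0.357, 0.03, 0, 0, -1.4, 1, 0.346, -0.357, 0.03, 0, 0, -1.4, 1, 0.346, -0.357, 0.03, 0, 0, -1.4, 1, 0.346, -0.357, 0.03, 0, 0, -1.4, 1, 0.346, -0.357, 0.03, 0, 0, -1.4, 1, 0.346, -0.357, 0.03, 0, 0, -1.4, 1, 0.346, -0.357, 0.03, 0, 0, -1.4, 1, 0.346, -0.357, 0.03, 0, 0, -1.4, 1, 0.346, -0.357, 0.03, 0, 0, -1.4, 1, 0.346, -0.357, 0.03, 0, 0, -1.4, 1, 0.346, -0.357, 0.03, 0, 0, -1.4, 1])

```text
time_s: 1.5
position: [0.5002, 0.3002, 0.2565]
tcp_rot: [[-0.0, 0.06, 0.998], [0.0, 0.998, -0.06], [-1.0, 0.0, -0.0]]
ft_force: [0.2, 0.0, -1.2]
width: 0.0928
```

Emit:
servo_tool(plan=[0.035, -0.603, -0.05, 0, 0, -1.445, 1, 0.035, -0.603, -0.05, 0, 0, -1.445, 1, 0.035, -0.603, -0.05, 0, 0, -1.445, 1, 0.035, -0.603, -0.05, 0, 0, -1.445, 1, 0.035, -0.603, -0.05, 0, 0, -1.445, 1, 0.035, -0.603, -0.05, 0, 0, -1.445, 1, 0.035, -0.603, -0.05, 0, 0, -1.445, 1, 0.035, -0.603, -0.05, 0, 0, -1.445, 1, 0.035, -0.603, -0.05, 0, 0, -1.445, 1, 0.035, -0.603, -0.05, 0, 0, -1.445, 1, 0.035, -0.603, -0.05, 0, 0, -1.445, 1, 0.035, -0.603, -0.05, 0, 0, -1.445, 1, 0.035, -0.603, -0.05, 0, 0, -1.445, 1, 0.035, -0.603, -0.05, 0, 0, -1.445, 1, 0.035, -0.603, -0.05, 0, 0, -1.445, 1, 0.035, -0.603, -0.05, 0, 0, -1.445, 1, 0.035, -0.603, -0.05, 0, 0, -1.445, 1, 0.035, -0.603, -0.05, 0, 0, -1.445, 1])

```text
time_s: 3.0
position: [0.5358, -0.3014, 0.2066]
tcp_rot: [[-0.0, 0.998, 0.067], [0.0, 0.067, -0.998], [-1.0, -0.0, -0.0]]
ft_force: [-0.4, 0.3, 0.4]
width: 0.0932
```

Run:
```python
from h import *
o=get_obs();print(np.round(o["position"],4),np.round(o["qpos"],1))
d=get_image("wrist");cv2.imwrite("pics/w1.png",d["color"][:,:,::-1])
xc=np.array([-.9978,-.0665,0]);m=np.array([.5103,-.3042,0])
print(proj(d,[m-.07*xc+[0,0,.082],m+.054*xc+[0,0,.082],m+.07*xc+[0,0,.066]]))
```

```text
[ 0.5358 -0.3014  0.2066] [-31.7  -0.5  91.9   0.   88.6  54.4]
[[324.87180247 175.27393748]
 [324.72644252 335.32862846]
 [324.7607715  343.65941084]]
```

View pics/w1.png

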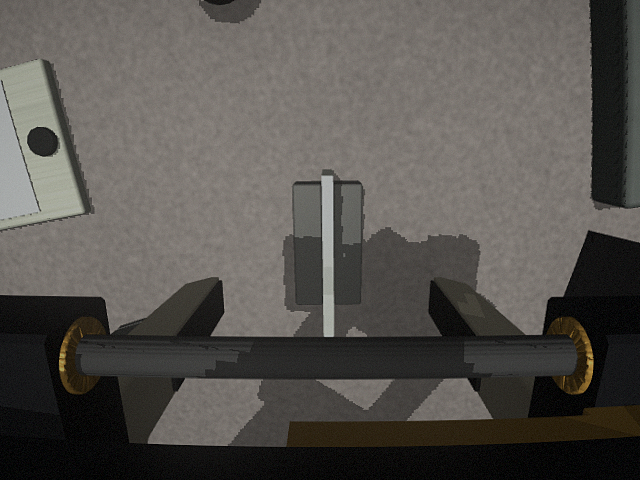

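Emit:
servo_tool(plan=[0, -0.002, -0.03, 0, 0, 0, 1, 0, -0.002, -0.06, 0, 0, 0, 1, 0, -0.002, -0.09, 0, 0, 0, 1, 0, -0.002, -0.115, 0, 0, 0, 1, 0, -0.002, -0.135, 0, 0, 0, 1, 0, -0.002, -0.15, 0, 0, 0, 1, 0, -0.002, -0.155, 0, 0, 0, 1, 0, -0.002, -0.155, 0, 0, 0, 1, 0, -0.002, -0.155, 0, 0, 0, 1])

```text
time_s: 3.8
position: [0.536, -0.3043, 0.0528]
tcp_rot: [[0.001, 0.998, 0.067], [-0.001, 0.067, -0.998], [-1.0, 0.001, 0.001]]
ft_force: [-0.6, 0.3, 1.1]
width: 0.0932
```

Run:
```python
from h import *
o=get_obs();print(np.round(o["position"],4))
w=get_image("wrist")["color"];s=get_image("scene")["color"]
c=cv2.resize(s[170:280,80:200],None,fx=4,fy=4,interpolation=cv2.INTER_CUBIC)[:480]
cv2.imwrite("pics/w2.png",cv2.resize(np.hstack([w[:440],c]),None,fx=.7,fy=.7)[:,:,::-1])
```

```text
[ 0.536  -0.3043  0.0528]
```

View pics/w2.png

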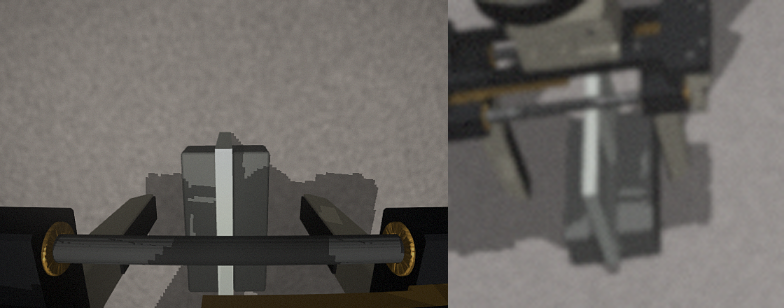

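Emit:
servo_tool(plan=[0, 0.002, 0, 0, 0, 0, 1, 0, 0.002, 0, 0, 0, 0, 1, 0, 0.002, 0, 0, 0, 0, 0.5, 0, 0.002, 0, 0, 0, 0, 0.2, 0, 0.002, 0, 0, 0, 0, 0, 0, 0.002, 0, 0, 0, 0, 0, 0, 0.002, 0, 0, 0, 0, 0, 0, 0.002, 0, 0, 0, 0, 0, 0, 0.002, 0, 0, 0, 0, 0, 0, 0.002, 0, 0, 0, 0, 0, 0, 0.002, 0, 0, 0, 0, 0, 0, 0.002, 0, 0, 0, 0, 0, 0, 0.002, 0, 0, 0, 0, 0], grip_force=12)

```text
time_s: 4.98
position: [0.5354, -0.3029, 0.0516]
tcp_rot: [[-0.0, 0.998, 0.066], [0.0, 0.066, -0.998], [-1.0, -0.0, -0.0]]
ft_force: [0.6, 0.4, 0.6]
width: 0.0241
```

Emit:
servo_tool(plan=[0, 0, 0, 0, 0, 0, 0, 0, 0, 0, 0, 0, 0, 0, 0, 0, 0, 0, 0, 0, 0, 0, 0, 0, 0, 0, 0, 0, 0, 0, 0, 0, 0, 0, 0, 0, 0, 0, 0, 0, 0, 0, 0, 0, 0, 0, 0, 0, 0])

```text
time_s: 5.57
position: [0.5354, -0.3029, 0.0516]
tcp_rot: [[-0.0, 0.998, 0.066], [0.0, 0.066, -0.998], [-1.0, -0.0, -0.0]]
ft_force: [-0.4, 0.2, 0.9]
width: 0.008
```

Emit:
servo_tool(plan=[0, 0, 0, 0, 0, 0, 0, 0, 0, 0, 0, 0, 0, 0, 0, 0, 0, 0, 0, 0, 0, 0, 0, 0, 0, 0, 0, 0], grip_force=35)

```text
time_s: 5.9
position: [0.5354, -0.3029, 0.0517]
tcp_rot: [[0.0, 0.998, 0.066], [-0.0, 0.066, -0.998], [-1.0, 0.0, 0.0]]
ft_force: [0.7, -0.1, -1.0]
width: 0.0076
```

Holding at 8 mm with no side force. I draw it straight up.

Emit:
servo_tool(plan=[0, 0, 0.01, 0, 0, 0, 0, 0, 0, 0.02, 0, 0, 0, 0, 0, 0, 0.03, 0, 0, 0, 0, 0, 0, 0.045, 0, 0, 0, 0, 0, 0, 0.065, 0, 0, 0, 0, 0, 0, 0.09, 0, 0, 0, 0, 0, 0, 0.12, 0, 0, 0, 0, 0, 0, 0.15, 0, 0, 0, 0, 0, 0, 0.18, 0, 0, 0, 0, 0, 0, 0.2, 0, 0, 0, 0, 0, 0, 0.2, 0, 0, 0, 0, 0, 0, 0.2, 0, 0, 0, 0, 0, 0, 0.2, 0, 0, 0, 0])

```text
time_s: 6.98
position: [0.5352, -0.3027, 0.2513]
tcp_rot: [[-0.0, 0.998, 0.066], [0.0, 0.066, -0.998], [-1.0, -0.0, -0.0]]
ft_force: [-0.0, -0.0, -1.5]
width: 0.0077
```

Run:
```python
from h import *
o=get_obs();print(np.round(o["position"],4),np.round(o["qpos"],1),o["width"])
w=get_image("wrist")["color"];s=get_image("scene")["color"]
cv2.imwrite("pics/w3.png",np.vstack([cv2.resize(w,(400,300)),cv2.resize(s[100:300,50:316],(400,300))])[:,:,::-1])
```

```text
[ 0.5352 -0.3027  0.2513] [-31.9  -1.1  88.4   0.   92.8  54.4] 0.007693957929766448
```

View pics/w3.png

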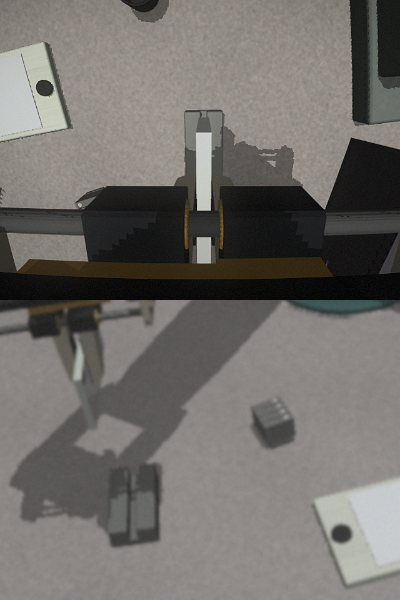

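Lifted clear, and the stand is empty. I carry it to the pad with a +99° yaw, then lean it back.

Emit:
servo_tool(plan=[0.002, 0.025, 0, 0, 0, 0.11, 0, 0.004, 0.05, 0, 0, 0, 0.22, 0, 0.006, 0.075, 0, 0, 0, 0.33, 0, 0.007, 0.1, 0, 0, 0, 0.44, 0, 0.009, 0.125, 0, 0, 0, 0.55, 0, 0.01, 0.15, 0, 0, 0, 0.66, 0, 0.012, 0.175, 0, 0, 0, 0.77, 0, 0.013, 0.2, 0, 0, 0, 0.88, 0, 0.015, 0.225, 0, 0, 0, 0.99, 0, 0.016, 0.25, 0, 0, 0, 1.1, 0, 0.018, 0.275, 0, 0, 0, 1.21, 0, 0.019, 0.3, 0, 0, 0, 1.32, 0, 0.021, 0.325, 0, 0, 0, 1.43, 0, 0.023, 0.35, 0, 0, 0, 1.54, 0, 0.024, 0.361, 0, 0, 0, 1.65, 0, 0.024, 0.361, 0, 0, 0, 1.728, 0, 0.024, 0.361, 0, 0, 0, 1.728, 0, 0.024, 0.361, 0, 0, 0, 1.728, 0])

```text
time_s: 8.58
position: [0.5592, 0.0581, 0.2508]
tcp_rot: [[-0.001, -0.219, 0.976], [-0.0, 0.976, 0.219], [-1.0, 0.0, -0.001]]
ft_force: [0.4, 0.0, -1.2]
width: 0.0076
```

Emit:
servo_tool(plan=[0, 0, 0, 0.02, -0.09, 0, 0, 0, 0, 0, 0.04, -0.18, 0, 0, 0, 0, 0, 0.06, -0.27, 0, 0, 0, 0, 0, 0.08, -0.36, 0, 0, 0, 0, 0, 0.1, -0.45, 0, 0, 0, 0, -0.01, 0.125, -0.55, 0, 0, 0, 0, -0.02, 0.15, -0.66, 0, 0, 0, 0, -0.03, 0.174, -0.766, 0, 0, 0, 0, -0.038, 0.174, -0.766, 0, 0, 0, 0, -0.038, 0.174, -0.766, 0, 0, 0, 0, -0.038, 0.174, -0.766, 0, 0, 0, 0, -0.038, 0.174, -0.766, 0, 0])

```text
time_s: 9.58
position: [0.5603, 0.0581, 0.2154]
tcp_rot: [[0.689, -0.221, 0.69], [0.156, 0.975, 0.156], [-0.708, 0.0, 0.707]]
ft_force: [0.2, -0.3, -0.5]
width: 0.0077
```

Run:
```python
from h import *
o=get_obs();print(np.round(o["position"],4),np.round(o["tcp_rot"],3).tolist(),np.round(o["qpos"],1),o["width"],o["time_s"])
p=np.array(o["position"]);R=np.array(o["tcp_rot"]);m=p+R@[.005,-.025,0];xc=-R[:,1];zc=-R[:,0]
print("mid",m,"label tilt",np.degrees(np.arccos(R[2,2])))
s=get_image("scene");t=get_image("top")
P=[m-.07*xc-.035*zc,m+.07*xc-.035*zc,m+.07*xc+.019*zc,m+.054*xc+.019*zc,m+.054*xc+.035*zc,m-.07*xc+.035*zc]
out=[]
for d,(x,y) in ((s,(210,90)),(t,(220,160))):
    im=d["color"][:,:,::-1]
    k=np.round(proj(d,P)).astype(int);print(k.tolist())
    q=cv2.resize(im[y:y+180,x:x+200],None,fx=2,fy=2,interpolation=cv2.INTER_CUBIC)
    q2=q.copy();cv2.polylines(q2,[((k-[x,y])*2).astype(np.int32)],True,(0,0,255),1)
    out.append(np.hstack([q,q2]))
out=np.vstack(out);cv2.imwrite("pics/f.png",cv2.resize(out,(650,585)))
```

```text
[0.5603 0.0581 0.2154] [[0.689, -0.221, 0.69], [0.156, 0.975, 0.156], [-0.708, 0.0, 0.707]] [ -2.2 -34.8 125.7  14.7  46.  -20.9] 0.007713916811239061 9.5833
mid [0.56923712 0.03445161 0.21183845] label tilt 45.039354876298724
[[366, 176], [284, 196], [276, 162], [286, 160], [284, 150], [357, 134]]
[[258, 232], [340, 200], [351, 215], [341, 218], [345, 223], [265, 255]]
```

View pics/f.png

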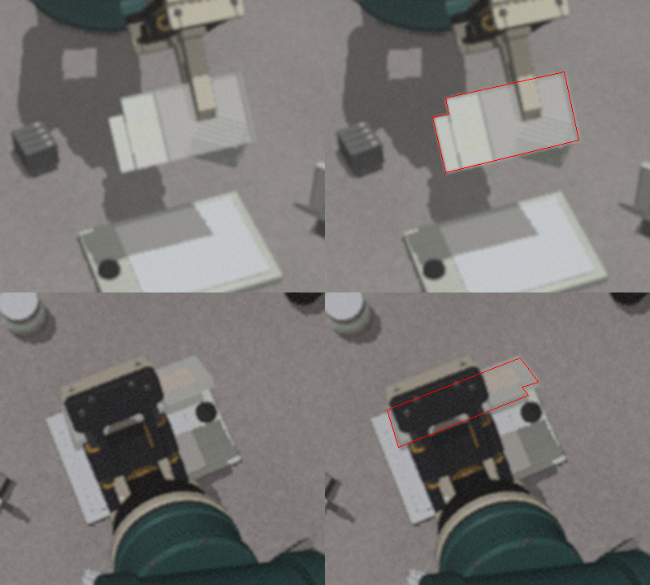

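The overlay matches the cover outline. The frosted, notched end is over the button, the label patch is uppermost in the top view, and the fingers are on the clear part. I hand in.

```bash
python3 -c "
from station import *
import numpy as np
o=get_obs();print(np.abs(o['joint_vel']).max(),o['width'],o['ft_force']);print(hand_in())"
```

```text
0.6908464483302269 0.0077795109622653714 [-0.58910763 -0.06737048 -1.26745028]
the job is handed in; nothing more can be done
None
```

I found the notched cover in the stand on the robot's right, with the notch in the top corner nearest the robot. I gripped it on its clear part at 35 N, drew it straight up out of the stand, carried it over the pad and leaned it back. I handed the job in at about 10 s, still holding the cover there; `hand_in()` gives no verdict.

**Last checks**
- **Position:** the cover's middle was at about (0.569, 0.034, 0.212) m. The pad centre measured (0.568, 0.035) m, so it is within about 2 mm, and about 21 cm above the table.
- **Orientation:** the label face tilts 45° from straight up, and the long side is within about 1° of the pad's long side. The frosted, notched end is over the button.
- **Grasp:** the fingers sit about 25 mm from the cover's middle, on the clear side. The finger opening read 7.7 mm on the 8 mm plate, and the arm was almost still (largest joint speed 0.7 deg/s).
- **Pictures:** the projected outline of the cover matched the scene and top views.

**Not fully checked**
- **Label:** I inferred which face carries the label from the notch rule. The top view showed a pale patch on the upper face, which agrees, but I did not confirm it any closer.
- **Bystanders:** I did not re-measure the spare cover and the other objects. The arm passed well above them, and no contact forces showed.
- **Early disagreement:** the wrist camera and the fixed cameras differed by about 2 mm on the cover's position, so I made a small correction before closing the fingers.

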